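# Index the valve carousel and throw the test lever

## Task

Turn the valve carousel by pushing the steel pins on its rim until the red-marked bay with the green valve comes round to the front and the sprung brass pawl snaps up into the rim's notch, then keep pushing on firmly the same way for about a second (roughly 12 N at the pin) so that the play is taken up against the pawl, but never with more than 20 N, which would bend it. Only then throw the red-knobbed test lever right over, away from you. Keep the valves standing in their bays and leave everything else on the bench alone.

Things in the scene. Friction and masses are not known exactly. Their poses are not given: they have to be found in the camera images.
- carousel_base: Fixed wooden plinth under the turntable, 190 mm across; origin on the bench at the turntable's vertical axis. Its own -x axis points to the carousel's front (roughly to the robot), where a brass bracket with the sprung pawl reaches 156 mm out, 29 mm high. The bracket was fitted by hand, up to 0.08 rad (9 mm at the rim) to either side of that line: where the pawl catches must be felt.
- turntable: Round wooden turntable, radius 132 mm, 14 mm thick, top 44 mm above the bench; origin on its axis at the underside, z up. Its own -x axis points to the red-marked bay. It starts 0.7 to 2.2 rad short: turn it anticlockwise seen from above (yaw growing) until its -x agrees with the base's -x, within the bracket's 0.08 rad and the play. No end stops; stays where left; 3 to 6 N at a pin turns it.
- rim_pin (a point): Top of one of six upright steel pins to push on: 12 mm thick, rising 40 mm above the turntable's top face, 114 mm from its axis, at 30 (this one), 90, 150, 210, 270 and 330 degrees from the marked direction, counted anticlockwise from above. When the pawl is in, the turntable stops dead: about 2 N of a push at a pin goes into bearing friction, the rest onto the pawl.
- notch (a point): Middle of the rim's only notch, on the top face, 116 mm from the axis in the marked direction: 18 mm wide, open to the outside, right through the rim. The pawl has about 3 mm of play in it on each side.
- pawl (a joint): Brass pawl, 12 mm wide, round-topped, sprung upwards under the rim at the front. 0 = fully up, home in the notch; about 0.012 (m) = held down, riding under the rim. It snaps up by itself (spring 3 to 4.5 N) when the notch comes over it. Its upright tab, 7 mm thick, shows just outside the rim, its top 52 mm above the bench when home.
- marked_bay (a point): Centre of the red-collared marked bay, on the turntable's top face, 60 mm from the axis. Four such bays (collars 34 mm across, 6 mm high) stand at 0, 90, 180 and 270 degrees from the marked direction; the others are black.
- green_valve: Green glass valve (22 mm across, 56 mm tall, 25 g) standing loose in the red-marked bay; origin at the centre of its underside, z up. Fragile.
- amber_valve: Amber glass valve of the same size standing loose in the bay opposite the marked one; origin at the centre of its underside.
- test_lever_base: Fixed grey block of the test lever, 70 x 50 x 25 mm, origin at the centre of its underside. The lever swings about a level axis along the block's own y, 22 mm above the bench, from its -x side (roughly the robot's side) over to its +x side.
- test_lever (a joint): Angle of the test lever: 0 = leaning 0.5 rad from upright towards the block's -x side; 1.0 = thrown right over to its end stop, leaning 0.5 rad towards the block's +x side. It starts between 0 and 0.1. It moves under about 1 N at the knob and stays where it is left.
- test_lever_tip (a point): Centre of the lever's red ball knob, 26 mm across, 60 mm from the lever's axis on a 10 mm rod.
- aerial_coil: Bystander: copper coil on a white ceramic former, 48 mm across, 60 mm tall; origin at the centre of its underside. The lever and the coil may have changed sides.
- battery_plug: Bystander: black bakelite battery plug with two brass prongs, 60 x 44 x 24 mm; origin at the centre of its underside.
- chassis_foot: Bystander: aluminium angle foot, 50 x 40 mm, 50 mm high; origin at the centre of its underside.

How it is judged (in metres and radians):
On the way, in this order (a step that is already met when the one before it is completed fails the run):
1. the pawl is home in the notch and the turntable is pressed against it with at least 5 N (value of joint pawl below 0.003 m and contact force between carousel_base and turntable above 5 N), for 0.3 s.
2. the test lever is thrown right over, the pawl still home (value of joint test_lever above 0.85 rad and value of joint pawl below 0.003 m), for 0.2 s.
At the end, for the whole second after the job is handed in: The pawl is home in the notch (within 3 mm of fully up), so the marked bay faces the front (within 0.16 rad) with the turntable at rest; the test lever is thrown over (0.85 rad or more); both valves stand upright and the green one is in the marked bay (all of step 2 and angle between the x axis of turntable and the x axis of carousel_base, either way round below 0.16 rad and angular speed of turntable below 0.05 rad/s and horizontal distance between green_valve and marked_bay below 0.01 m and angle between each of green_valve, amber_valve's own z axis and vertical below 0.2 rad); the robot touches nothing.
It fails at once if the pawl is loaded with more than 20 N (contact force between carousel_base and turntable above 20 N).
It fails at once if the lever is thrown before the pawl is home (value of joint test_lever above 0.5 rad and value of joint pawl above 0.006 m).
It fails at once if a valve is tipped (angle between any of green_valve, amber_valve's own z axis and vertical above 0.4 rad).
It fails at once if the coil, the plug or the foot is moved more than 15 mm (distance of any of aerial_coil, battery_plug, chassis_foot from where it was at the start of the episode above 0.015 m).
It also fails if it takes over 72 s, if anything falls off the work surface, if the arm or the gripper's body presses on something with over 40 N, if the wrist force passes 120 N, or if a joint passes its speed limit or range.

## Robot

A 6-joint arm with a two-finger parallel gripper is mounted at the origin on the work surface. World frame = base frame: x ahead of the robot, y to its left, z up, the work surface at z = 0. Lengths are in m, angles in degrees, forces in N, time in s.
With the tool pointing down it reaches from about 0.275 to 0.85 m from the base axis. Payload 5.2 kg.
Tool frame: the origin (TCP) lies at the very end of the fingers, on their centre line; the grasp point (between the pads) lies hold_point_z behind it (hold_point_z is the distance from the TCP to the grasp point, in m); z points along the fingers, y is the direction in which the jaws open and shut (so a half turn about z gives the same grasp; the last joint's range is limited). The gripper opens to 85 mm and grips with 20 to 120 N. Pads are 22 mm wide; open, the fingers measure 114 mm over their backs; the gripper's body (76 mm by 85 mm) begins 54 mm behind the grasp point. The pads swing forward as they close: fully open they stand 13 mm farther back than shut.
Start: joints at [53.812, 14.817, 87.949, -0, 77.235, -11.62], TCP at [0.229, 0.5, 0.231] pointing down, gripper open.
Joint ranges: [-179.93, 179.93], [-52.35, 119.4], [10.71, 147.94], [-69.91, 249.91], [12.55, 155.21], [-178.61, 178.61]. Speed limits (degrees/s): [147.25, 147.25, 180, 180, 180, 180].

## Interface

Orientations are given as a 3x3 rotation matrix whose columns are the frame's x, y, z axes.
In Python, from rig import * gives the robot as it stands.
- The arm moves only by the tool drive_tool, never from a script. Its argument "targets" is a list of rows, each a list of 2 entries, a list of its own where there are three numbers: the shift along the tool's x, y, z as a fraction of full scale, then the turn, a rotation vector about the tool's x, y, z as a fraction of full scale. A call has 1 to 10 rows; each row shifts and turns the commanded pose from where the row before left it, along the tool's axes as they then stand; what a row does not reach is not made up. Full scale, the value 1, is 500 mm for a shift and 90 degrees for a turn. A row lasts 1/10 s, in which the tool goes at most 50 mm and 8.59 degrees, less where a joint would pass 70% of its speed; a pose out of reach is approached as far as the arm can. A call with a number of a shift or a turn outside -1 to 1 is refused whole. A call with a gripper value outside its range is refused whole. "jaw" is the finger opening in mm, from 0 to 85.4, set as the call begins (left out, the last holds). The fingers move at their own pace and stop on an object; "grip_force" is the grip in N (left out, the last holds). Time passes only in rows, so rows that do not move let the fingers close. It gives the time, the measured TCP pose, the force and the opening at its end, in the units of the state.
- get_state(): the state, without advancing time (a new reading comes with each control period).
- camera(name): name is "side" or "top"; returns a dict with "image" (480x640x3 uint8, red, green, blue), "fx", "fy", "cx", "cy" (pixels), "rvec" (rotation vector, rad) and "tvec" (3), from world to camera coordinates, as OpenCV has them. Camera axes: x right, y down, z forward; pixel columns grow to the right and rows downward; lengths in m; the calibration is good to about 2 mm. A picture is of the moment at which its call begins. There is no depth.
- hand_in(): hands the job in, once; it reports no verdict.
The state is a dict: "t": time; "joints": joint angles; "dq": joint speeds; "effort": joint torques, N m; "ee_pos": TCP position; "tcp_rot": TCP orientation; "force": force on the tool from outside, world axes, zero at the start; "ft_torque": the same for the moment, N m; "gripper_width": opening from 0.0 (shut) to 1.0 (fully open).
Only numpy, scipy, OpenCV 4.12 (cv2) and the standard library are available. Lean on these libraries where they do the work, as an engineer would, in place of code of your own. Each camera call takes 0.05 s, during which the arm holds its last target. There are 200 camera calls.

## Working session

There is one attempt and no reset: what is moved stays moved. The work goes in short steps, Python scripts to look and compute and a tool call to move; the robot and the scene stay as the last step left them, time stands still between calls to the robot, and variables do not carry over. Pictures are saved under pics/ and viewed, about 8 in all and at most 12, crops included, and the job is handed in when it is done.

Besides the shell and the picture viewer there is one more tool, called after "Emit:" as name([rows], argument=value, ...), one row to a line, values as JSON. drive_tool: Moves the arm, as the interface text tells. Shift numbers are shares of 500 mm and turn numbers shares of 90 degrees, none past 1 either way. Its arguments: {"type":"object","properties":{"targets":{"type":"array","items":{"type":"array"}},"jaw":{"type":"number"},"grip_force":{"type":"number"}},"required":["targets"]}

```bash
mkdir -p pics; ls; python3 - <<'E'
from rig import *
import cv2
for n in ("top","side"):
    c=camera(n); cv2.imwrite(f"pics/{n}0.png",c["image"][:,:,::-1]); print(n,{k:v for k,v in c.items() if k!="image"})
s=get_state(); print(s)
E
```

```text
pics
top {'fx': 589.1631295643763, 'fy': 589.1631295643763, 'cx': 313.2707822721574, 'cy': 236.52168734912584, 'rvec': array([ 2.13100775, -2.13478798,  0.17078055]), 'tvec': array([0.00453093, 0.59101995, 0.92132791])}
side {'fx': 449.7968387989803, 'fy': 449.7968387989803, 'cx': 316.7886389155221, 'cy': 236.55412647736648, 'rvec': array([ 0.31376288, -2.68865732,  1.40324946]), 'tvec': array([0.59528911, 0.16435858, 0.69967651])}
{'t': 0.1, 'joints': array([ 5.38119412e+01,  1.48546502e+01,  8.80051903e+01,  7.14506525e-04,
        7.72354141e+01, -1.16174136e+01]), 'dq': array([-0.0659486 , -0.12774772, -0.16213855, -0.08660266,  0.10374623,
       -0.06660736]), 'effort': array([ 5.02688654e-04, -4.46973038e+01, -2.91247255e+01, -3.80014562e-04,
        6.31492672e-03, -7.83572000e-05]), 'ee_pos': array([0.22836457, 0.49982186, 0.23055922]), 'tcp_rot': array([[-9.09447944e-01,  4.15816611e-01, -9.91421314e-04],
       [ 4.15817648e-01,  9.09447031e-01, -1.33459919e-03],
       [ 3.46696659e-04, -1.62599897e-03, -9.99998618e-01]]), 'force': array([-0.35928584, -0.54808556, -0.83919725]), 'ft_torque': array([-0.06815979,  0.03406794, -0.02026335]), 'gripper_width': 0.9963603422525019}
```

View pics/top0.png

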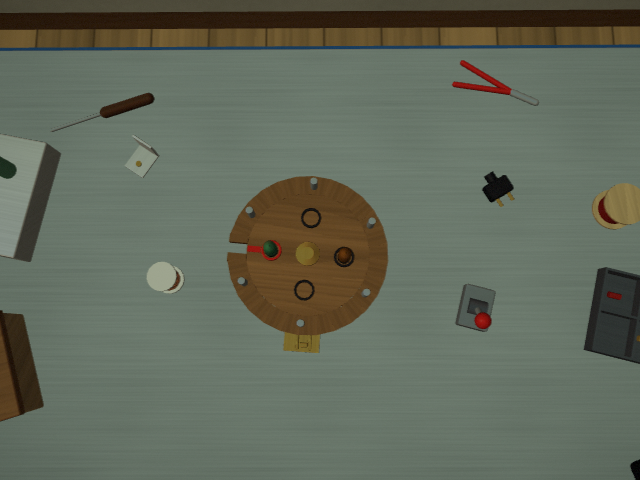

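View pics/side0.png

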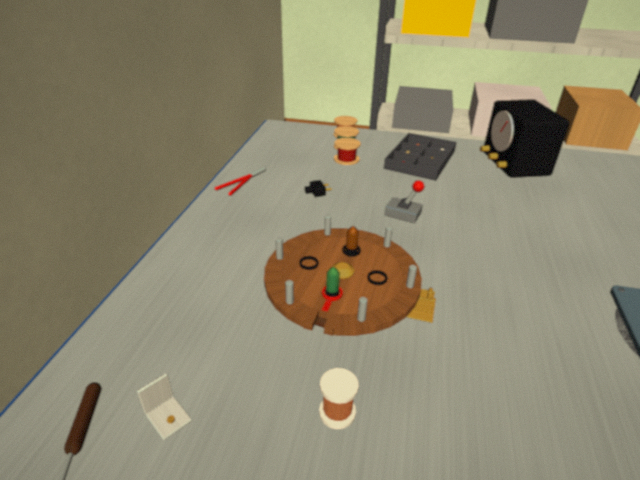

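The top view (image down = towards the robot, left = +y) shows the turntable at about (307,254) with the red bay and notch to the left (237,248). The brass bracket is at (303,342), the lever knob at (482,320), the coil at (165,278), the foot at (142,158) and the plug at (498,187). The side view agrees. The turn needed is about 90° anticlockwise.

```bash
cat > h.py <<'E'
from rig import *
import cv2, numpy as np
def cast(c,px,z):
    R=cv2.Rodrigues(c["rvec"])[0]; o=-R.T@c["tvec"]
    K=np.array([[c["fx"],0,c["cx"]],[0,c["fy"],c["cy"]],[0,0,1]])
    d=(R.T@np.linalg.inv(K)@np.c_[np.array(px,float),np.ones(len(px))].T).T
    return o+d*((z-o[2])/d[:,2])[:,None]
def blobs(m,lo=15):
    n,l,s,ce=cv2.connectedComponentsWithStats(m.astype(np.uint8)); return [(ce[i].round(1),s[i,4]) for i in range(1,n) if s[i,4]>lo]
def state():
    s=get_state(); print("t",round(s["t"],2),"p",s["ee_pos"].round(4),"F",s["force"].round(1),"w",round(s["gripper_width"],2)); return s
E
python3 - <<'E'
from h import *
c=camera("top"); im=c["image"]; hsv=cv2.cvtColor(im,cv2.COLOR_RGB2HSV)
pins=cast(c,[(313.5,181),(249.5,210.5),(372,221.5),(241,281),(366.5,293),(300,323)],.084)[:,:2]
ctr=pins.mean(0); d=pins-ctr
print("ctr",ctr,"r",np.hypot(*d.T).round(4),"ang",np.degrees(np.arctan2(d[:,1],d[:,0])).round(1))
H,S,V=cv2.split(hsv)
red=blobs(((H<6)|(H>174))&(S>180)&(V>90)); print("red",red)
brass=((H>18)&(H<30)&(S>120)&(V>70)); print("brass",blobs(brass,40))
k=[b[0] for b in red if 460<b[0][0]<500]; print("knob",cast(c,k,.074))
print("lever block corners top",cast(c,[(466,284),(496,291),(487,331),(456,324)],.025).round(4))
print("bracket",cast(c,[(285,352),(320,352)],.029).round(4),"tabs",cast(c,[(303,342)],.04))
print("notch",cast(c,[(237,248)],.044)[0])
cr=im[300:365,260:350]; cv2.imwrite("pics/c1.png",cv2.resize(cr[:,:,::-1],None,fx=8,fy=8,interpolation=cv2.INTER_CUBIC))
E
```

```text
ctr [0.56208893 0.01314418] r [0.1143 0.113  0.1136 0.1139 0.1141 0.1132] ang [  -5.2   54.6  -65.5  114.6 -125.6  174.5]
red [(array([482.3,  81.4]), np.int32(540)), (array([263.7, 250.2]), np.int32(170)), (array([614.8, 295.5]), np.int32(47)), (array([482.1, 320.3]), np.int32(188))]
brass [(array([468.2,  35.8]), np.int32(988)), (array([525.2,  35.6]), np.int32(964)), (array([583.3,  35.2]), np.int32(941)), (array([626.4,  34.9]), np.int32(441)), (array([64.7, 37.9]), np.int32(896)), (array([150.9,  37.5]), np.int32(1946)), (array([237.4,  37. ]), np.int32(943)), (array([323.7,  36.6]), np.int32(1983)), (array([409.8,  36. ]), np.int32(943)), (array([17.6, 37.9]), np.int32(611)), (array([610.7, 209.1]), np.int32(74)), (array([596.3, 213.1]), np.int32(47)), (array([306.9, 253.3]), np.int32(456)), (array([301.2, 342.5]), np.int32(611))]
knob [[ 0.84952952 -0.28002126  0.074     ]
 [ 0.45341564 -0.26053839  0.074     ]]
lever block corners top [[ 0.5144 -0.2503  0.025 ]
 [ 0.5027 -0.2995  0.025 ]
 [ 0.4372 -0.2813  0.025 ]
 [ 0.4486 -0.231   0.025 ]]
bracket [[ 0.4038  0.0499  0.029 ]
 [ 0.4038 -0.0071  0.029 ]] tabs [[0.41994609 0.02033677 0.04      ]]
notch [0.57291125 0.12946132 0.044     ]
```

View pics/c1.png

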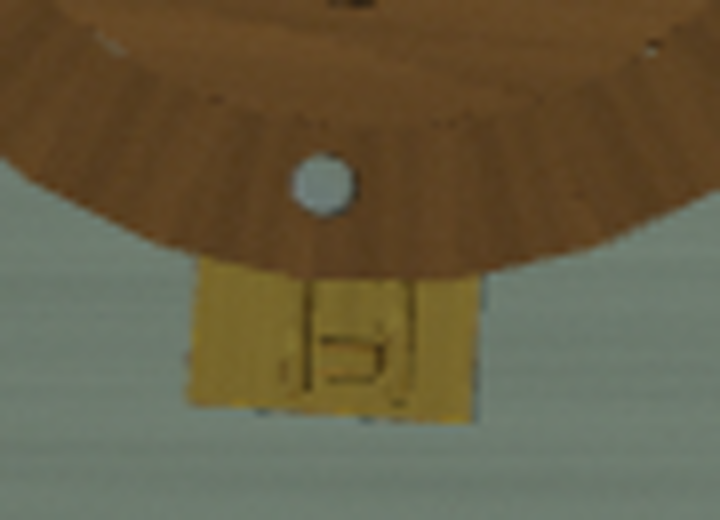

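Emit:
drive_tool([
  [[-0.08,-0.038,0],[0,0,0]],
  [[-0.08,-0.038,0],[0,0,0]],
  [[-0.08,-0.038,0],[0,0,0]],
  [[-0.08,-0.038,0],[0,0,0]],
  [[-0.08,-0.038,0],[0,0,0]],
  [[-0.08,-0.038,0],[0,0,0]],
  [[-0.08,-0.038,0],[0,0,0]],
  [[-0.08,-0.038,0],[0,0,0]],
  [[-0.08,-0.038,0],[0,0,0]],
  [[-0.08,-0.038,0],[0,0,0]],
], jaw=0)

```text
t: 1.15
ee_pos: [0.5142, 0.1595, 0.2311]
tcp_rot: [[-0.909, 0.416, -0.0], [0.416, 0.909, 0.0], [0.0, -0.0, -1.0]]
force: [0.8, 0.4, 0.8]
gripper_width: 0.002
```

Emit:
drive_tool([
  [[-0.08,-0.038,0],[0,0,0]],
  [[0,0,0],[0,0,0.09]],
  [[0,0,0],[0,0,0.09]],
  [[0,0,0],[0,0,0.09]],
  [[0,0,0],[0,0,0.09]],
  [[0,0,0],[0,0,0.09]],
  [[0,0,0],[0,0,0.09]],
  [[0,0,0],[0,0,0.09]],
  [[0,0,0],[0,0,0.09]],
  [[0,0,0],[0,0,0.09]],
])

```text
t: 2.15
ee_pos: [0.5417, 0.1272, 0.2309]
tcp_rot: [[0.136, 0.991, -0.001], [0.991, -0.136, 0.0], [-0.0, -0.001, -1.0]]
force: [0.6, 0.0, 0.8]
gripper_width: 0.001
```

Emit:
drive_tool([
  [[0,0,0],[0,0,0.09]],
  [[0,0,0],[0,0,0.09]],
  [[0,0,0],[0,0,0.09]],
  [[0,0,0],[0,0,0.09]],
  [[0,0,0],[0,0,0.09]],
  [[0,0,0],[0,0,0.09]],
  [[0,0,0],[0,0,0.09]],
  [[0,0,0],[0,0,0]],
  [[0,0,0],[0,0,0]],
])

```text
t: 3.05
ee_pos: [0.5418, 0.1272, 0.2311]
tcp_rot: [[0.898, 0.439, -0.001], [0.439, -0.898, -0.0], [-0.0, -0.0, -1.0]]
force: [-0.1, -0.6, 0.1]
gripper_width: 0.001
```

Emit:
drive_tool([
  [[0.002,-0.004,0.06],[0,0,0.0145]],
  [[0,0,0.08],[0,0,0]],
  [[0,0,0.08],[0,0,0]],
  [[0,0,0.06],[0,0,0]],
  [[0,0,0.04],[0,0,0]],
  [[0,0,0.03],[0,0,0]],
  [[0,0,0],[0,0,0]],
  [[0,0,0],[0,0,0]],
])

```text
t: 3.85
ee_pos: [0.542, 0.1294, 0.0564]
tcp_rot: [[0.909, 0.417, -0.0], [0.417, -0.909, -0.0], [-0.0, -0.0, -1.0]]
force: [0.5, -0.0, 0.6]
gripper_width: 0.002
```

```bash
python3 - <<'E'
from h import *
state()
a=camera("top")["image"][150:370,180:420]; b=camera("side")["image"][190:360,230:470]
a=cv2.resize(a,(400,366));b=cv2.resize(b,(400,283));cv2.imwrite("pics/d1.png",np.vstack([a,b])[:,:,::-1][:600])
E
```

```text
t 3.85 p [0.542  0.1294 0.0564] F [ 0.5 -0.   0.6] w 0.0
```

View pics/d1.png

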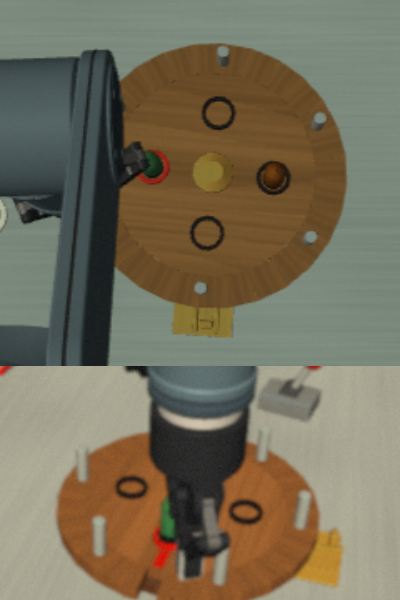

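The fingers are standing behind the left-front pin, clear of the green valve. I'll close the gap, then start the arc.

Emit:
drive_tool([
  [[-0.008,0,0],[0,0,0]],
  [[-0.008,0,0],[0,0,0]],
  [[-0.004,0,0],[0,0,0]],
  [[-0.004,0,0],[0,0,0]],
  [[-0.004,-0.0005,0],[0,0,-0.01]],
  [[-0.004,-0.0005,0],[0,0,-0.01]],
  [[-0.004,-0.0005,0],[0,0,-0.01]],
  [[-0.004,-0.0005,0],[0,0,-0.01]],
  [[-0.004,-0.0005,0],[0,0,-0.01]],
])

```text
t: 4.85
ee_pos: [0.5218, 0.1212, 0.0567]
tcp_rot: [[0.874, 0.486, 0.001], [0.486, -0.874, 0.0], [0.001, 0.0, -1.0]]
force: [2.5, 3.1, 3.0]
gripper_width: 0.001
```

Emit:
drive_tool([
  [[-0.008,-0.001,0],[0,0,-0.0222]],
  [[-0.012,-0.0014,0],[0,0,-0.0333]],
  [[-0.016,-0.0018,0],[0,0,-0.0444]],
  [[-0.016,-0.0018,0],[0,0,-0.0444]],
  [[-0.016,-0.0018,0],[0,0,-0.0444]],
  [[-0.016,-0.0018,0],[0,0,-0.0444]],
  [[-0.016,-0.0018,0],[0,0,-0.0444]],
  [[-0.016,-0.0018,0],[0,0,-0.0444]],
  [[-0.012,-0.0014,0],[0,0,-0.0333]],
  [[-0.008,-0.001,0],[0,0,-0.0222]],
])

```text
t: 5.85
ee_pos: [0.4685, 0.0793, 0.0565]
tcp_rot: [[0.452, 0.892, 0.001], [0.892, -0.452, -0.0], [0.0, 0.001, -1.0]]
force: [4.7, 2.4, 0.8]
gripper_width: 0.0
```

```bash
cat >> h.py <<'E'
def rep():
    s=state(); d=s["ee_pos"][:2]-[.5621,.0131]; x=s["tcp_rot"][:,0]; yaw=np.degrees(np.arctan2(x[1],x[0]))
    print("r",np.hypot(*d).round(4),"ang",np.degrees(np.arctan2(d[1],d[0])).round(2)%360,"yaw+90",(yaw+90).round(2),"push",(s["force"]@x).round(2),"lat",(s["force"]@s["tcp_rot"][:,1]).round(2))
E
python3 -c "
from h import *
rep()"
```

```text
t 5.85 p [0.4685 0.0793 0.0565] F [4.7 2.4 0.8] w 0.0
r 0.1147 ang 144.72 yaw+90 153.14 push 4.23 lat 3.07
```

Emit:
drive_tool([
  [[-0.012,-0.0014,0],[0,0,-0.0333]],
  [[-0.016,-0.0018,0],[0,0,-0.0444]],
  [[-0.016,-0.0018,0],[0,0,-0.0444]],
  [[-0.016,-0.0018,0],[0,0,-0.0444]],
  [[-0.016,-0.0018,0],[0,0,-0.0444]],
  [[-0.016,-0.0018,0],[0,0,-0.0444]],
  [[-0.016,-0.0018,0],[0,0,-0.0444]],
  [[-0.016,-0.0018,0],[0,0,-0.0444]],
  [[-0.012,-0.0014,0],[0,0,-0.0333]],
  [[-0.008,-0.001,0],[0,0,-0.0222]],
])

```text
t: 6.85
ee_pos: [0.4457, 0.0119, 0.0561]
tcp_rot: [[-0.158, 0.987, -0.002], [0.987, 0.158, 0.001], [0.001, -0.002, -1.0]]
force: [2.8, 4.9, 1.2]
gripper_width: 0.002
```

```bash
python3 -c "
from h import *
rep()
a=camera('top')['image'][150:370,180:420]; b=camera('side')['image'][190:360,230:470]
a=cv2.resize(a,(400,366));b=cv2.resize(b,(400,283));cv2.imwrite('pics/d2.png',np.hstack([a[:283],b])[:,:,::-1]);cv2.imwrite('pics/d2.png',np.hstack([a,np.pad(b,((0,83),(0,0),(0,0)))])[:,:,::-1])"
```

```text
t 6.85 p [0.4457 0.0119 0.0561] F [2.8 4.9 1.2] w 0.0
r 0.1164 ang 180.57 yaw+90 189.09 push 4.36 lat 3.56
```

View pics/d2.png

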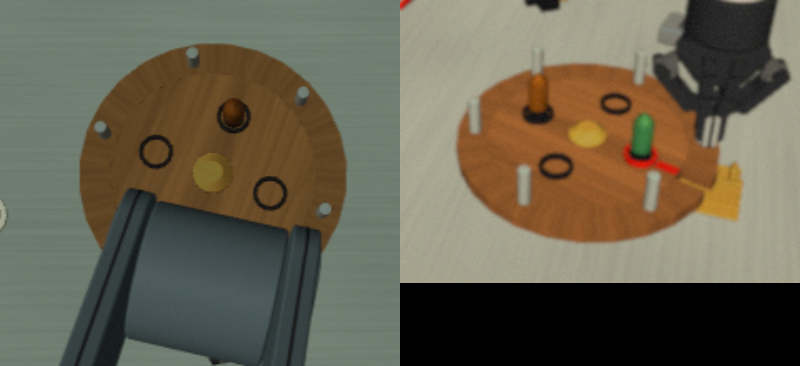

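Turntable is about 18° short, both valves upright. Now a slower advance.

Emit:
drive_tool([
  [[-0.006,0,0],[0,0,-0.0167]],
  [[-0.006,0,0],[0,0,-0.0167]],
  [[-0.006,0,0],[0,0,-0.0167]],
  [[-0.006,0,0],[0,0,-0.0167]],
  [[-0.004,0,0],[0,0,-0.0111]],
  [[-0.004,0,0],[0,0,-0.0111]],
  [[-0.002,0,0],[0,0,-0.0056]],
  [[-0.002,0,0],[0,0,-0.0056]],
  [[-0.002,0,0],[0,0,-0.0056]],
  [[-0.002,0,0],[0,0,-0.0056]],
])

```text
t: 7.95
ee_pos: [0.4482, -0.0067, 0.0552]
tcp_rot: [[-0.325, 0.946, -0.006], [0.946, 0.325, 0.001], [0.003, -0.006, -1.0]]
force: [-4.7, 2.2, 1.4]
gripper_width: -0.001
```

```bash
python3 -c "
from h import *
rep()"
```

```text
t 7.95 p [ 0.4482 -0.0067  0.0552] F [-4.7  2.2  1.4] w -0.0
r 0.1156 ang 189.88 yaw+90 198.99 push 3.62 lat -3.78
```

Emit:
drive_tool([
  [[-0.002,-0.0003,0],[0,0,-0.0056]],
  [[-0.002,-0.0003,0],[0,0,-0.0056]],
  [[-0.002,-0.0003,0],[0,0,-0.0056]],
  [[-0.002,-0.0003,0],[0,0,-0.0056]],
  [[-0.002,-0.0003,0],[0,0,-0.0056]],
  [[0,0,0],[0,0,0]],
])

```text
t: 8.55
ee_pos: [0.4496, -0.0118, 0.0552]
tcp_rot: [[-0.366, 0.93, -0.006], [0.93, 0.366, 0.001], [0.003, -0.005, -1.0]]
force: [-4.3, 2.3, -1.2]
gripper_width: 0.001
```

```bash
python3 -c "
from h import *
rep()"
```

```text
t 8.55 p [ 0.4496 -0.0118  0.0552] F [-4.3  2.3 -1.2] w 0.0
r 0.1153 ang 192.49 yaw+90 201.5 push 3.72 lat -3.19
```

Emit:
drive_tool([
  [[-0.0014,-0.0002,0],[0,0,-0.004]],
  [[-0.0014,-0.0002,0],[0,0,-0.004]],
  [[-0.0014,-0.0002,0],[0,0,-0.004]],
  [[-0.0014,-0.0002,0],[0,0,-0.004]],
  [[0,0,0],[0,0,0]],
])

```text
t: 9.05
ee_pos: [0.451, -0.0147, 0.0554]
tcp_rot: [[-0.39, 0.921, -0.004], [0.921, 0.39, 0.001], [0.003, -0.004, -1.0]]
force: [-3.6, 2.8, -1.3]
gripper_width: -0.002
```

```bash
python3 -c "
from h import *
rep()"
```

```text
t 9.05 p [ 0.451  -0.0147  0.0554] F [-3.6  2.8 -1.3] w -0.0
r 0.1145 ang 194.07 yaw+90 202.93 push 4.0 lat -2.24
```

Emit:
drive_tool([
  [[-0.0014,-0.0002,0],[0,0,-0.004]],
  [[-0.0014,-0.0002,0],[0,0,-0.004]],
  [[-0.0014,-0.0002,0],[0,0,-0.004]],
  [[-0.0014,-0.0002,0],[0,0,-0.004]],
  [[0,0,0],[0,0,0]],
])

```text
t: 9.55
ee_pos: [0.4551, -0.0186, 0.0568]
tcp_rot: [[-0.413, 0.911, 0.002], [0.911, 0.413, -0.001], [-0.002, 0.002, -1.0]]
force: [0.8, -0.6, -0.3]
gripper_width: -0.001
```

```bash
python3 -c "
from h import *
rep()"
```

```text
t 9.55 p [ 0.4551 -0.0186  0.0568] F [ 0.8 -0.6 -0.3] w -0.0
r 0.1116 ang 196.49 yaw+90 204.39 push -0.86 lat 0.53
```

Emit:
drive_tool([
  [[-0.0014,-0.0002,0],[0,0,-0.004]],
  [[-0.0014,-0.0002,0],[0,0,-0.004]],
  [[0,0,0],[0,0,0]],
])

```text
t: 9.85
ee_pos: [0.4546, -0.0194, 0.0564]
tcp_rot: [[-0.424, 0.905, 0.001], [0.905, 0.424, -0.0], [-0.0, 0.0, -1.0]]
force: [-0.0, 1.4, 0.3]
gripper_width: 0.002
```

```bash
python3 -c "
from h import *
rep()"
```

```text
t 9.85 p [ 0.4546 -0.0194  0.0564] F [-0.   1.4  0.3] w 0.0
r 0.1123 ang 196.82 yaw+90 205.12 push 1.32 lat 0.6
```

Force fell away, so the pawl has probably snapped in. Taking up the play in small steps.

Emit:
drive_tool([
  [[-0.001,0,0],[0,0,0]],
  [[-0.001,0,0],[0,0,0]],
  [[0,0,0],[0,0,0]],
])

```text
t: 10.15
ee_pos: [0.4548, -0.0203, 0.0563]
tcp_rot: [[-0.424, 0.906, 0.0], [0.906, 0.424, 0.0], [-0.0, 0.0, -1.0]]
force: [0.3, 2.5, 1.4]
gripper_width: 0.001
```

```bash
python3 -c "
from h import *
rep()"
```

```text
t 10.15 p [ 0.4548 -0.0203  0.0563] F [0.3 2.5 1.4] w 0.0
r 0.1124 ang 197.26 yaw+90 205.1 push 2.14 lat 1.31
```

Emit:
drive_tool([
  [[-0.001,0,0],[0,0,0]],
  [[-0.001,0,0],[0,0,0]],
  [[0,0,0],[0,0,0]],
])

```text
t: 10.45
ee_pos: [0.4552, -0.0212, 0.0563]
tcp_rot: [[-0.424, 0.906, -0.0], [0.906, 0.424, -0.0], [-0.0, -0.0, -1.0]]
force: [-0.5, 2.1, 1.6]
gripper_width: 0.003
```

```bash
python3 -c "
from h import *
rep()"
```

```text
t 10.45 p [ 0.4552 -0.0212  0.0563] F [-0.5  2.1  1.6] w 0.0
r 0.1123 ang 197.78 yaw+90 205.1 push 2.07 lat 0.44
```

Emit:
drive_tool([
  [[-0.001,0,0],[0,0,0]],
  [[-0.001,0,0],[0,0,0]],
  [[0,0,0],[0,0,0]],
])

```text
t: 10.75
ee_pos: [0.4556, -0.0221, 0.0563]
tcp_rot: [[-0.424, 0.906, -0.0], [0.906, 0.424, -0.0], [-0.0, -0.0, -1.0]]
force: [0.3, 2.5, 1.8]
gripper_width: 0.002
```

```bash
python3 -c "
from h import *
rep()"
```

```text
t 10.75 p [ 0.4556 -0.0221  0.0563] F [0.3 2.5 1.8] w 0.0
r 0.1122 ang 198.31 yaw+90 205.1 push 2.09 lat 1.32
```

Emit:
drive_tool([
  [[-0.001,0,0],[0,0,0]],
  [[-0.001,0,0],[0,0,0]],
  [[0,0,0],[0,0,0]],
])

```text
t: 11.05
ee_pos: [0.456, -0.023, 0.0563]
tcp_rot: [[-0.424, 0.906, -0.0], [0.906, 0.424, -0.0], [0.0, -0.0, -1.0]]
force: [0.5, 2.4, 1.1]
gripper_width: -0.001
```

```bash
python3 -c "
from h import *
rep()"
```

```text
t 11.05 p [ 0.456  -0.023   0.0563] F [0.5 2.4 1.1] w -0.0
r 0.1121 ang 198.79 yaw+90 205.1 push 1.97 lat 1.43
```

Emit:
drive_tool([
  [[-0.001,0,0],[0,0,0]],
  [[-0.001,0,0],[0,0,0]],
  [[0,0,0],[0,0,0]],
])

```text
t: 11.35
ee_pos: [0.4564, -0.0239, 0.0563]
tcp_rot: [[-0.424, 0.906, -0.0], [0.906, 0.424, -0.0], [-0.0, -0.0, -1.0]]
force: [0.1, 1.4, 1.7]
gripper_width: 0.003
```

```bash
python3 -c "
from h import *
rep()"
```

```text
t 11.35 p [ 0.4564 -0.0239  0.0563] F [0.1 1.4 1.7] w 0.0
r 0.112 ang 199.32 yaw+90 205.1 push 1.26 lat 0.66
```

Emit:
drive_tool([
  [[-0.001,0,0],[0,0,0]],
  [[-0.001,0,0],[0,0,0]],
  [[0,0,0],[0,0,0]],
])

```text
t: 11.65
ee_pos: [0.4565, -0.0243, 0.0563]
tcp_rot: [[-0.424, 0.906, -0.001], [0.906, 0.424, 0.001], [0.001, -0.0, -1.0]]
force: [-0.5, 4.8, 3.8]
gripper_width: 0.004
```

```bash
python3 -c "
from h import *
rep()
b=camera('side')['image'][220:340,330:470]
cv2.imwrite('pics/d3.png',cv2.resize(b,None,fx=5,fy=5,interpolation=2)[:,:,::-1])"
```

```text
t 11.65 p [ 0.4565 -0.0243  0.0563] F [-0.5  4.8  3.8] w 0.0
r 0.112 ang 199.49 yaw+90 205.09 push 4.52 lat 1.61
```

View pics/d3.png

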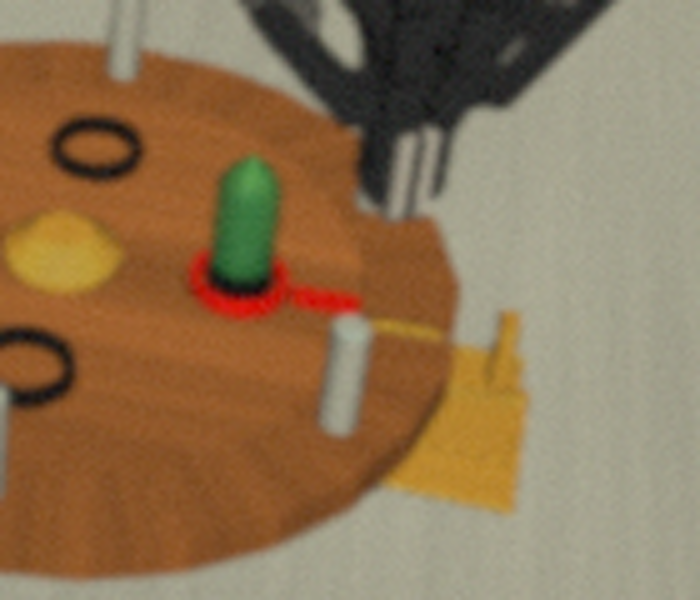

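The side view shows the brass pawl standing up in the notch (tab at (508,345) in the crop), and the force is rising. Pressing up to about 12 N.

Emit:
drive_tool([
  [[-0.001,0,0],[0,0,0]],
  [[-0.001,0,0],[0,0,0]],
  [[0,0,0],[0,0,0]],
])

```text
t: 12.0
ee_pos: [0.4566, -0.0244, 0.0563]
tcp_rot: [[-0.424, 0.906, -0.001], [0.906, 0.424, 0.002], [0.002, -0.0, -1.0]]
force: [-1.6, 8.5, 4.0]
gripper_width: 0.003
```

```bash
python3 -c "
from h import *
rep()"
```

```text
t 12.0 p [ 0.4566 -0.0244  0.0563] F [-1.6  8.5  4. ] w 0.0
r 0.112 ang 199.59 yaw+90 205.08 push 8.38 lat 2.19
```

+3.9 N per mm; 0.9 mm more gives about 12 N, then hold for over a second.

Emit:
drive_tool([
  [[-0.001,0,0],[0,0,0]],
  [[-0.0008,0,0],[0,0,0]],
  [[0,0,0],[0,0,0]],
])

```text
t: 12.3
ee_pos: [0.4566, -0.0246, 0.0562]
tcp_rot: [[-0.424, 0.906, -0.002], [0.906, 0.424, 0.003], [0.004, -0.0, -1.0]]
force: [-2.3, 11.2, 6.3]
gripper_width: 0.002
```

Emit:
drive_tool([
  [[0,0,0],[0,0,0]],
  [[0,0,0],[0,0,0]],
  [[0,0,0],[0,0,0]],
  [[0,0,0],[0,0,0]],
  [[0,0,0],[0,0,0]],
  [[0,0,0],[0,0,0]],
  [[0,0,0],[0,0,0]],
  [[0,0,0],[0,0,0]],
  [[0,0,0],[0,0,0]],
  [[0,0,0],[0,0,0]],
])

```text
t: 13.3
ee_pos: [0.4566, -0.0246, 0.0563]
tcp_rot: [[-0.424, 0.906, -0.002], [0.906, 0.424, 0.003], [0.004, -0.0, -1.0]]
force: [-1.1, 10.5, 4.9]
gripper_width: 0.004
```

```bash
python3 -c "
from h import *
rep()"
```

```text
t 13.3 p [ 0.4566 -0.0246  0.0563] F [-1.1 10.5  4.9] w 0.0
r 0.112 ang 199.65 yaw+90 205.08 push 10.04 lat 3.44
```

Emit:
drive_tool([
  [[-0.0008,0,0],[0,0,0]],
  [[0,0,0],[0,0,0]],
  [[0,0,0],[0,0,0]],
  [[0,0,0],[0,0,0]],
  [[0,0,0],[0,0,0]],
  [[0,0,0],[0,0,0]],
  [[0,0,0],[0,0,0]],
  [[0,0,0],[0,0,0]],
  [[0,0,0],[0,0,0]],
  [[0,0,0],[0,0,0]],
])

```text
t: 14.3
ee_pos: [0.4566, -0.0246, 0.0563]
tcp_rot: [[-0.424, 0.906, -0.002], [0.906, 0.424, 0.004], [0.004, -0.0, -1.0]]
force: [-2.1, 12.3, 5.9]
gripper_width: -0.0
```

Emit:
drive_tool([
  [[0.002,0,0],[0,0,0]],
  [[0.003,0,0],[0,0,0]],
  [[0.006,0,0],[0,0,0]],
  [[0.01,0,0],[0,0,0]],
  [[0.01,0,0],[0,0,0]],
  [[0,0,-0.04],[0,0,0]],
  [[0,0,-0.08],[0,0,0]],
  [[0,0,-0.08],[0,0,0]],
  [[0,0,-0.05],[0,0,0]],
  [[0,0,0],[0,0,0]],
])

```text
t: 15.3
ee_pos: [0.4536, -0.0134, 0.1851]
tcp_rot: [[-0.424, 0.905, 0.008], [0.905, 0.424, -0.002], [-0.005, 0.006, -1.0]]
force: [-0.3, 0.1, -0.6]
gripper_width: -0.003
```

```bash
python3 -c "
from h import *
rep()"
```

```text
t 15.3 p [ 0.4536 -0.0134  0.1851] F [-0.3  0.1 -0.6] w -0.0
r 0.1117 ang 193.71 yaw+90 205.11 push 0.2 lat -0.27
```

Emit:
drive_tool([
  [[-0.0538,-0.041,0],[0,0,0]],
  [[-0.0538,-0.041,0],[0,0,0]],
  [[-0.0538,-0.041,0],[0,0,0]],
  [[-0.0538,-0.041,0],[0,0,0]],
  [[-0.0538,-0.041,0],[0,0,0]],
  [[-0.0538,-0.041,0],[0,0,0]],
  [[-0.0538,-0.041,0],[0,0,0]],
  [[0,0,0],[0,0,-0.09]],
  [[0,0,0],[0,0,-0.09]],
  [[0,0,0],[0,0,-0.09]],
])

```text
t: 16.3
ee_pos: [0.4004, -0.2441, 0.18]
tcp_rot: [[-0.762, 0.647, -0.002], [0.647, 0.762, 0.001], [0.002, -0.0, -1.0]]
force: [-0.3, 0.1, -0.1]
gripper_width: -0.001
```

Emit:
drive_tool([
  [[0,0,0],[0,0,-0.09]],
  [[0,0,0],[0,0,-0.09]],
  [[0,0,0],[0,0,-0.09]],
  [[0,0,0.06],[0,0,0]],
  [[0,0,0.08],[0,0,0]],
  [[0,0,0.07],[0,0,0]],
  [[0,0,0.03],[0,0,0]],
  [[0,0,0],[0,0,0]],
  [[0,0,0],[0,0,0]],
])

```text
t: 17.2
ee_pos: [0.4009, -0.2439, 0.061]
tcp_rot: [[-0.96, 0.281, -0.001], [0.281, 0.96, 0.001], [0.001, 0.001, -1.0]]
force: [-0.1, -0.7, 1.0]
gripper_width: 0.004
```

```bash
python3 -c "
from h import *
rep()
a=camera('top')['image'][140:400,220:560]
b=camera('side')['image'][150:340,250:470]
a=cv2.resize(a,(400,306));b=cv2.resize(b,(400,306));cv2.imwrite('pics/e1.png',np.hstack([a,b])[:,:,::-1])"
```

```text
t 17.2 p [ 0.4009 -0.2439  0.061 ] F [-0.1 -0.7  1. ] w 0.0
r 0.3034 ang 237.91 yaw+90 253.7 push -0.12 lat -0.69
```

View pics/e1.png

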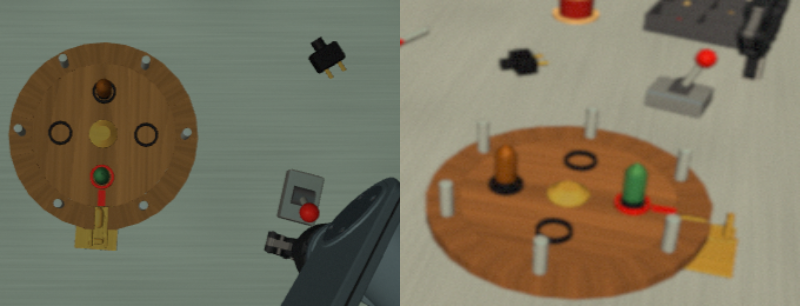

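Pawl home and the valves upright; the fingers stand behind the knob and in line with it. Pushing it over.

Emit:
drive_tool([
  [[-0.02,0,0],[0,0,0]],
  [[-0.016,0,0],[0,0,0]],
  [[-0.016,0,0],[0,0,0]],
  [[-0.016,0,0],[0,0,0]],
  [[-0.016,0,0],[0,0,0]],
  [[-0.016,0,0],[0,0,0]],
  [[-0.016,0,0],[0,0,0]],
  [[-0.016,0,0],[0,0,0]],
  [[-0.016,0,0],[0,0,0]],
  [[-0.012,0,0],[0,0,0]],
])

```text
t: 18.3
ee_pos: [0.4785, -0.2668, 0.061]
tcp_rot: [[-0.96, 0.281, -0.0], [0.281, 0.96, 0.0], [0.0, 0.0, -1.0]]
force: [-2.3, 1.0, -0.9]
gripper_width: -0.004
```

Emit:
drive_tool([
  [[-0.004,0,0],[0,0,0]],
  [[-0.002,0,0],[0,0,0]],
  [[0,0,0],[0,0,0]],
])

```text
t: 18.6
ee_pos: [0.4808, -0.2675, 0.0613]
tcp_rot: [[-0.96, 0.281, 0.0], [0.281, 0.96, -0.0], [-0.0, -0.0, -1.0]]
force: [0.1, 0.0, -1.5]
gripper_width: -0.003
```

Not at the stop yet, so keep pushing a little.

Emit:
drive_tool([
  [[-0.003,0,0],[0,0,0]],
  [[-0.003,0,0],[0,0,0]],
  [[0,0,0],[0,0,0]],
])

```text
t: 18.9
ee_pos: [0.4813, -0.2675, 0.0611]
tcp_rot: [[-0.96, 0.28, -0.005], [0.28, 0.96, 0.002], [0.005, 0.0, -1.0]]
force: [-8.6, 1.2, 4.2]
gripper_width: -0.0
```

Emit:
drive_tool([
  [[-0.003,0,0],[0,0,0]],
  [[-0.003,0,0],[0,0,0]],
  [[0,0,0],[0,0,0]],
])

```text
t: 19.2
ee_pos: [0.4815, -0.2675, 0.0609]
tcp_rot: [[-0.96, 0.28, -0.01], [0.28, 0.96, 0.004], [0.011, 0.001, -1.0]]
force: [-17.0, 2.7, 9.5]
gripper_width: -0.0
```

Hard stop reached. Retract and check.

Emit:
drive_tool([
  [[0.01,0,0],[0,0,0]],
  [[0.02,0,0],[0,0,0]],
  [[0.04,0,0],[0,0,0]],
  [[0.06,0,0],[0,0,0]],
  [[0.03,0,-0.04],[0,0,0]],
  [[0,0,-0.08],[0,0,0]],
  [[0,0,-0.08],[0,0,0]],
  [[0,0,0],[0,0,0]],
  [[0,0,0],[0,0,0]],
])

```text
t: 20.1
ee_pos: [0.4104, -0.2472, 0.1625]
tcp_rot: [[-0.96, 0.281, 0.003], [0.281, 0.96, -0.003], [-0.004, -0.002, -1.0]]
force: [-0.3, 0.1, -1.1]
gripper_width: 0.0
```

```bash
python3 -c "
from h import *
rep()
a=camera('top')['image'][140:400,120:560]
b=camera('side')['image'][150:340,250:470]
a=cv2.resize(a,(440,260));b=cv2.resize(b,(360,311))[:260]
cv2.imwrite('pics/e2.png',np.hstack([a,b])[:,:,::-1])"
```

```text
t 20.1 p [ 0.4104 -0.2472  0.1625] F [-0.3  0.1 -1.1] w 0.0
r 0.3013 ang 239.76999999999998 yaw+90 253.7 push 0.34 lat 0.0
```

View pics/e2.png

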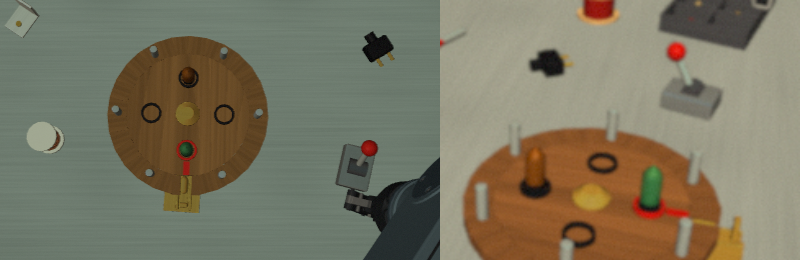

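The lever is thrown over, the pawl is in the notch, both valves are upright, the bystanders haven't moved and the robot is clear.

```bash
python3 -c "
from rig import *
print(hand_in())"
```

```text
the job is handed in; nothing more can be done
None
```

The job is done and handed in at about 20 s of the 72 s allowed; no verdict is reported.

- **Carousel:** I pushed one rim pin round about 93° anticlockwise with closed fingers. The pawl snapped in, with the push force dropping from about 4 N to about 2 N. I then took up the play and held roughly 10–12 N at the pin for about 2 s, below the 20 N limit on every reading (I read the force only at the end of each move).
- **Lever:** I pushed the knob over to its end stop, about 17 N at the stop, and backed the arm off.
- **Last checks:** The final pictures show:
  - the pawl in the notch with the red bay at the front;
  - both valves upright;
  - the lever leaning away from the robot;
  - the coil, plug and foot apparently where they were.

The wrist force after backing off was about 1 N, so the robot touches nothing. I judged pawl and lever position by eye and by feel, since neither joint value can be read directly. No check failed or disagreed.

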